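# Gauge the depth of a blind dowel bore

## Robot

A 6-joint arm with a two-finger parallel gripper is mounted at the origin on the work surface. World frame = base frame: x ahead of the robot, y to its left, z up, the work surface at z = 0. Lengths are in m, angles in degrees, forces in N, time in s.
With the tool pointing down it reaches from about 0.3 to 0.75 m from the base axis. Payload 8.5 kg.
Tool frame: the origin (TCP) lies at the very end of the fingers, on their centre line; the grasp point (between the pads) lies 19 mm behind it; z points along the fingers, y is the line along which they close (so a half turn about z gives the same grasp; the last joint's range is limited). The gripper opens to 85 mm and grips with 20 to 120 N. Pads are 22 mm wide; open, the fingers measure 114 mm over their backs; the gripper's body (76 mm by 85 mm) begins 54 mm behind the grasp point. The pads swing forward as they close: fully open they stand 13 mm farther back than shut.
Start: joints at [-78.971, 21.807, 74.336, -0, 83.858, -12.336], TCP at [0.218, -0.505, 0.231] pointing down, gripper open.
Joint ranges: [-178.18, 178.18], [-50.72, 133.34], [12.68, 142.11], [-81.47, 261.47], [9.98, 163.14], [-165.26, 165.26]. Speed limits (degrees/s): [136.94, 136.94, 180, 180, 180, 180].

## Interface

Orientations are given as a 3x3 rotation matrix whose columns are the frame's x, y, z axes.
In Python, from rig import env gives the robot as it stands.
- The arm moves only by the tool move_arm, never from a script. Its argument "plan" is a list of rows, each a list of 7 numbers: the turn, a rotation vector about the tool's x, y, z in degrees, then the shift along the tool's x, y, z in cm, then the gripper command: -1 is shut, 1 is fully open, values between are in proportion. In form: [[ax, ay, az, tx, ty, tz, jaw], ...]. A call has 1 to 5 rows; each row is the pose to reach, as a shift and turn from the pose commanded when the call began, along the tool's axes at that moment; what a row does not reach only later rows make up. A row lasts 1/10 s, in which the tool goes at most 50 mm and 8.59 degrees, less where a joint would pass 70% of its speed; a pose out of reach is approached as far as the arm can. A call with a gripper value outside its range is refused whole. The fingers move at their own pace and stop on an object; "squeeze" is the grip in N (left out, the last holds). Time passes only in rows, so rows that repeat a pose let the fingers close. It gives the time, the measured TCP pose, the force, the opening and the grip force at its end, in the units of the state.
- env.observe(): the state, without advancing time (a new reading comes with each control period).
- env.get_image(name): name is "side" or "top"; returns a dict with "color" (400x640x3 uint8, red, green, blue), "fov_y" (degrees; the focal length in pixels is half the picture's height over the tangent of half this angle, whatever the lens; pixels are square), "cx", "cy" (the principal point, pixels), "R" (3x3) and "t" (3): a world point X has camera coordinates R X + t. Camera axes: x right, y down, z forward; pixel columns grow to the right and rows downward; lengths in m; the calibration is good to about 2 mm. A picture is of the moment at which its call begins. There is no depth.
- env.close_job(): hands the job in; it is judged then, once.
Trained networks look in a picture, given as the dict that the camera call returned (one of the last four; its "shot" number tells which), for a name from the list of things; names that differ only in an ending like _2 or _b are one class to them, and where a whole thing is asked for, a point or a joint stands for the part that bears it (a point fixed in the world has none). Each returns a list of dicts, best first, with "conf" (0 to 1); they miss things now and then, are a little off and sometimes report something else, mostly with a low value. They report only what shows in the picture. A call takes as long as a camera call. They do not tell look-alikes from the thing itself.
- env.outline_of(target, picture): "mask" (400x640 bool, what is visible of it) and "bbox" ([centre column, centre row, width, height] in pixels, round what is visible of it).
- env.tip_of(target, picture): "pixel" ([column, row] in pixels: a listed point, or the origin of a listed thing).
The state is a dict: "time_s": time; "q": joint angles; "qvel": joint speeds; "joint_efforts": joint torques, N m; "position": TCP position; "tool_rot": TCP orientation; "ft_force": force on the tool from outside, world axes, zero at the start; "wrist_torque": the same for the moment, N m; "grip_width": finger opening in m; "gripper_force": force on a finger pad.
Only numpy, scipy, OpenCV 4.12 (cv2) and the standard library are available. Lean on these libraries where they do the work, as an engineer would, in place of code of your own. Each camera call takes 0.05 s, during which the arm holds its last target. There are 200 camera calls.

## Task

Swing the orange chip guard well clear of the bore in the tilted block, then take the depth gauge by its handle and lower it square into the bore until the rod bottoms out, so that the block's face pushes the brass stop up the rod, and hold it gently pressed there for a second with the stop on the face. Then draw it straight out and stand it back upright in its stand, fully down, with the reading kept: never touch the stop with the fingers. Leave the guard open and the other things on the bench where they are.

Things in the scene. Friction and masses are not known exactly. Their poses are not given: they have to be found in the camera images.
- jig: Fixed tilting jig: dark steel base plate 140 (x) x 150 (y) x 10 mm with two blue cheeks, 100 mm tall, at y = -63 and +63 mm, that carry the wooden block on an axle along y, 85 mm above the table. Origin: centre of the base plate's underside; z up; the block's face leans towards its -x.
- block: Beech block 120 (x) x 110 (y) x 80 (z) mm, held rigidly in the jig at 24 to 40 degrees from level. Origin: its centre (on the axle). Its z is the outward normal of the drilled face (the face is the plane z = +40 mm) and is parallel to the bore; x points up the slope, y along the axle. A steel screw clamp with red handle stands on the face at x = 40, y = -40 mm, up to 82 mm above the face, with its bar on the -y side of the block.
- bore_mouth (a point): Centre of the mouth of the blind bore in the block's face (block x = -20, y = 0, z = 40 mm). The bore is 12 mm in diameter and runs along the block's -z. Axes as the block's.
- bore_bottom (a point): Centre of the flat floor of the bore, 50 to 70 mm under the mouth (differs each time; it cannot be seen). Rigid. Axes as the block's.
- guard (a joint): Angle (rad) of the orange chip guard, a 26 mm wide, 6 mm thick flat arm lying on the block's face and swivelling about an axis normal to the face, with light friction (under 2 N at the knob), staying where it is left. 0: it points down the slope (block -x) and covers the bore; positive: its free end has swung towards the block's +y. Range -0.3 to 1.35; starts at -0.2 to 0.15. From about 0.75 on it is clear of the gauge's stop.
- guard_knob (a point): Black round knob on the guard, 16 mm in diameter, standing normal to the block's face from 6 to 40 mm above it, 70 mm from the pivot; this point is on its axis, 26 mm above the face.
- guard_pivot (a point): The guard's pivot on the block's face (block x = 25, y = 0, z = 40 mm).
- gauge: Depth gauge, 150 g: steel rod 8 mm in diameter with a brass stop sliding on it and a green round handle, 24 mm in diameter, from 96 to 144 mm from the tip (brass cap to 147 mm). Origin: centre of the rod's tip; z points from the tip along the rod to the handle. Starts upright (leaning up to 4 degrees) in its stand, tip on the bottom of the stand's hole.
- stop: Brass stop on the gauge's rod: disc 32 mm in diameter, 12 mm thick, sliding stiffly along the rod (about 3 N), staying where it is left. Origin: centre of its underside, so its height along the gauge's z above the tip is the depth reading: 38 to 46 mm at the start, can slide from 0 to 82 mm.
- stand: Fixed dark wooden stand, 60 (x) x 150 (y) x 40 mm, origin at the centre of its underside, z up. The gauge's hole is in its middle. A yellow pencil (9 mm, top at z = 139 mm, y = +46 mm) and a marking knife (16 mm, top at z = 137 mm, y = -48 mm) stand fixed in it beside the gauge.
- stand_mouth (a point): Centre of the mouth of the gauge's hole in the stand's top: 11 mm in diameter with a 3 mm chamfer, 34 mm deep, its flat floor 6 mm above the table.
- dowel_pot: Bystander: white pot of dowels, 60 mm across, 135 mm tall with its dowels; origin at its underside's middle.
- star: Bystander: white wooden star, 90 mm across, 12 mm thick, lying; origin at its underside's middle.
- folding_rule: Bystander: folded yellow rule, 235 x 16 x 16 mm, lying, long along its x; origin at its underside's middle.
- screwdriver: Bystander: screwdriver lying along its x.
- mallet: Bystander: hammer lying along its x.
- glue: Bystander: white glue bottle, 60 mm across, 170 mm tall; origin at its underside's middle.
- offcut: Bystander: pale wood offcut, 90 x 60 x 45 mm; origin at its underside's middle.
- screw_jar: Bystander: glass jar with a steel lid, 64 mm across, 80 mm tall; origin at its underside's middle.
Not all that is in view belongs to the job. Of the things that look like the gauge, the middle-sized one is meant.

How it is judged:
By the outcome, as a careful person would: the job done as asked, in the order asked, and still so for the second after the job is handed in, with the robot touching nothing.
It also fails if it takes over 72 s, if anything falls off the work surface, if the arm or the gripper's body presses on something with over 40 N, if the wrist force passes 120 N, or if a joint passes its speed limit or range.

## Working session

There is one attempt and no reset: what is moved stays moved. The work goes in short steps, Python scripts to look and compute and a tool call to move; the robot and the scene stay as the last step left them, time stands still between calls to the robot, and variables do not carry over. Pictures are saved under pics/ and viewed, at most 12 in all, crops included, and the job is handed in when it is done.

Besides the shell and the picture viewer there is one more tool, called after "Call:" by a JSON object that holds its "name" and its "arguments", one argument or row to a line. move_arm: Moves the arm, as the interface text tells. Its arguments: {"type":"object","properties":{"plan":{"type":"array"},"squeeze":{"type":"number"}},"required":["plan"]}

```bash
ls; mkdir -p pics; cat > h.py <<'E'
import numpy as np, cv2
from rig import env
def cam(p):
    f=200/np.tan(np.radians(p["fov_y"])/2)
    return np.array([[f,0,p["cx"]],[0,f,p["cy"]],[0,0,1]]),np.array(p["R"]),np.array(p["t"])
def proj(p,X):
    K,R,t=cam(p); x=(np.atleast_2d(X)@R.T+t)@K.T
    return x[:,:2]/x[:,2:]
def tri(pics,pix):
    A=[]
    for p,u in zip(pics,pix):
        K,R,t=cam(p); P=K@np.c_[R,t]
        A+=[u[0]*P[2]-P[0],u[1]*P[2]-P[1]]
    X=np.linalg.svd(np.array(A))[2][-1]; return X[:3]/X[3]
def save(p,n): cv2.imwrite("pics/"+n,cv2.cvtColor(p["color"],cv2.COLOR_RGB2BGR))
E
python3 - <<'E'
from h import *
s=env.get_image("side");t=env.get_image("top")
print(s.keys(), s["fov_y"],s["cx"],s["cy"]); 
for p in(s,t): print(-np.array(p["R"]).T@np.array(p["t"]))
im=np.vstack([s["color"],t["color"]]);save(s,"s0.png");save(t,"t0.png")
for n in ["gauge","stop","stand","stand_mouth","jig","block","bore_mouth","guard_knob","guard_pivot","guard"]:
  for k,p in(("s",s),("t",t)):
    print(n,k,[(np.round(d["pixel"]).tolist(),round(d["conf"],2)) for d in env.tip_of(n,p)][:4],[(np.round(d["bbox"]).tolist(),round(d["conf"],2)) for d in env.outline_of(n,p)][:4] if n in("gauge","stop","guard") else "")
E
```

```text
pics
dict_keys(['color', 'fov_y', 'cx', 'cy', 'R', 't', 'shot']) 53.90367344307063 318.5905775882282 202.0110823997359
[ 0.50362088 -0.85882834  0.79444179]
[0.45613454 0.0564893  1.05370185]
gauge s [([329.0, 296.0], 0.88), ([284.0, 311.0], 0.79), ([395.0, 337.0], 0.45)] [([283.0, 286.0, 16.0, 66.0], 0.66), ([394.0, 326.0, 14.0, 35.0], 0.6), ([333.0, 274.0, 11.0, 36.0], 0.55), ([315.0, 168.0, 46.0, 56.0], 0.23)]
gauge t [([431.0, 246.0], 0.73), ([458.0, 160.0], 0.52), ([420.0, 208.0], 0.47)] [([430.0, 202.0, 21.0, 14.0], 0.7), ([266.0, 210.0, 34.0, 16.0], 0.69), ([443.0, 246.0, 41.0, 17.0], 0.56), ([465.0, 158.0, 19.0, 19.0], 0.55)]
stop s [([289.0, 313.0], 0.77), ([391.0, 343.0], 0.61), ([332.0, 287.0], 0.55)] [([335.0, 286.0, 12.0, 14.0], 0.64), ([287.0, 310.0, 18.0, 16.0], 0.61), ([317.0, 171.0, 19.0, 24.0], 0.5)]
stop t [([434.0, 246.0], 0.49), ([429.0, 205.0], 0.44), ([457.0, 161.0], 0.44)] [([432.0, 246.0, 16.0, 16.0], 0.66), ([458.0, 160.0, 8.0, 6.0], 0.57), ([425.0, 204.0, 4.0, 7.0], 0.45)]
stand s [([330.0, 301.0], 0.64), ([274.0, 238.0], 0.34)] 
stand t [([420.0, 204.0], 0
[... 186 characters left out ...]
.0], 0.94)] 
block s [([312.0, 171.0], 0.61)] 
block t [([257.0, 218.0], 0.83)] 
bore_mouth s [([318.0, 173.0], 0.93), ([331.0, 298.0], 0.72)] 
bore_mouth t [([267.0, 209.0], 0.89)] 
guard_knob s [([323.0, 177.0], 0.6), ([316.0, 175.0], 0.19)] 
guard_knob t [([280.0, 205.0], 0.87), ([336.0, 262.0], 0.35)] 
guard_pivot s [([314.0, 162.0], 0.72), ([377.0, 218.0], 0.22)] 
guard_pivot t [([253.0, 215.0], 0.62), ([259.0, 220.0], 0.36)] Traceback (most recent call last):
  File "<stdin>", line 8, in <module>
ValueError: it knows: block, bore_bottom, bore_mouth, dowel_pot, folding_rule, gauge, glue, guard_knob, guard_pivot, jig, mallet, offcut, screw_jar, screwdriver, stand, stand_mouth, star, stop
```

View pics/s0.png

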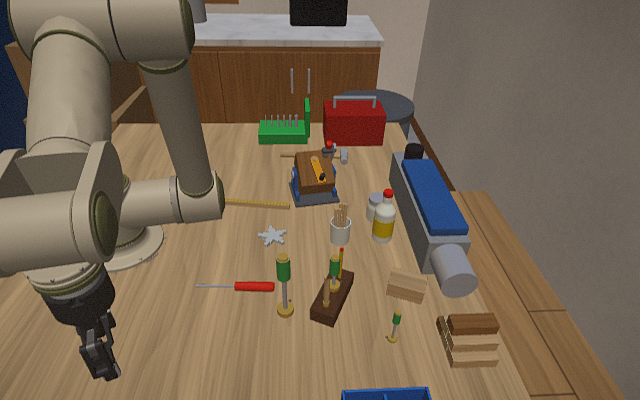

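View pics/t0.png

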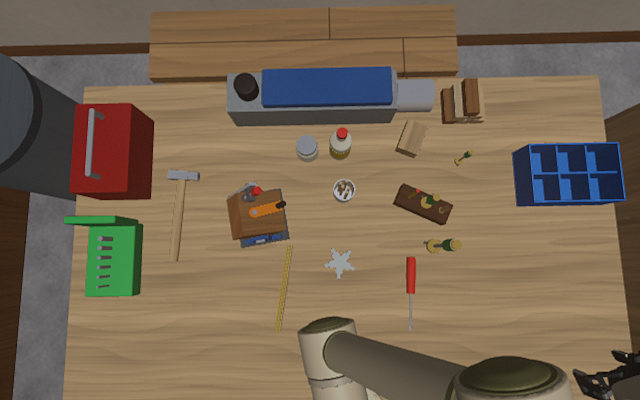

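The things that could be taken for the gauge, by side-picture pixel:
- (284,286): big, free-standing.
- (333,274): middle-sized, in the dark stand beside the pencil and knife.
- (396,326): small.

I choose the one in the stand. In the top picture it is at (425,204), and the jig is at (258,215). I'll check this in a close crop.

```bash
python3 - <<'E'
from h import *
s=cv2.imread("pics/s0.png");t=cv2.imread("pics/t0.png")
def c(im,u,v): return cv2.resize(im[v-30:v+30,u-40:u+40],(400,300),interpolation=cv2.INTER_CUBIC)
cv2.imwrite("pics/c0.png",np.vstack([np.hstack([c(s,315,175),c(t,260,215)]),np.hstack([c(s,333,285),c(t,423,204)])]))
E
```

```text
(no output)
```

View pics/c0.png

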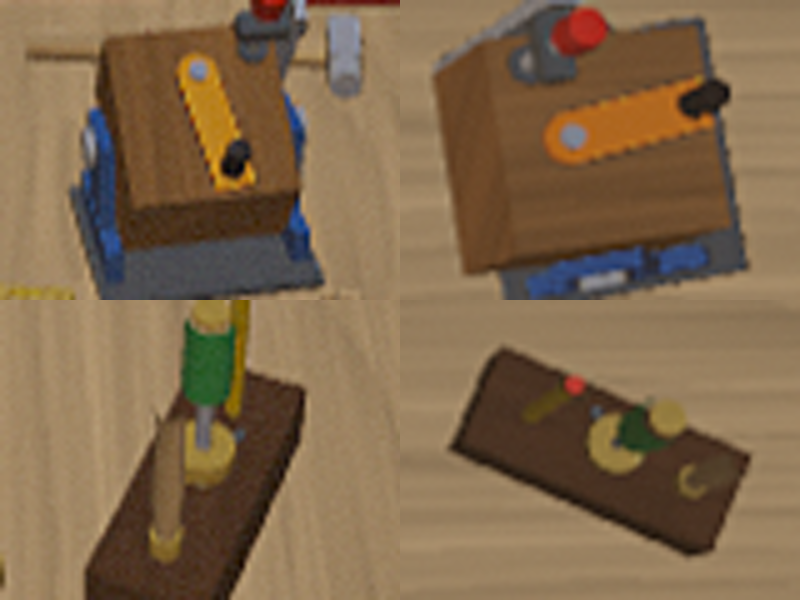

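The crop shows the chosen gauge in the stand (stop at about side (334,287), top (425,205)), between the pencil and the knife. The guard points down the slope over the bore and its knob is at top (361,204). I'll fit the poses next.

```bash
cat > fit.py <<'E'
from h import *
from scipy.optimize import least_squares
from scipy.spatial.transform import Rotation as Rn
S=lambda a,b:((a+.5)/5-.5+275,(b+.5)/5-.5+145)
T=lambda a,b:((a-400+.5)/5-.5+220,(b+.5)/5-.5+185)
B=[('s',(60,55,40),S(105,45)),('s',(-60,55,40),S(122,207)),('s',(-60,-55,40),S(297,190)),('s',(-60,55,-40),S(132,250)),
 ('s',(25,0,48),S(199,70)),('t',(25,0,48),T(573,137)),('t',(60,55,40),T(510,268)),('t',(-60,55,40),T(735,230)),('t',(60,-55,40),T(487,45)),
 ('t',(60,55,-40),T(465,272)),('t',(60,-55,-40),T(434,70))]
J=[('s',(-70,75,10),S(103,298)),('s',(-70,-75,10),S(323,285)),('t',(-70,75,10),T(748,268)),('t',(-70,-75,10),T(706,20))]
def poses(v):
    Rj=Rn.from_euler('z',v[2]).as_matrix(); Rb=Rj@Rn.from_euler('y',-v[3]).as_matrix()
    return Rj,np.array([v[0],v[1],0]),Rb,np.array([v[0],v[1],.085])
def res(v,P):
    Rj,tj,Rb,tb=poses(v);o=[]
    for k,x,u in B:o.append(proj(P[k],Rb@np.array(x)/1e3+tb)[0]-u)
    for k,x,u in J:o.append(proj(P[k],Rj@np.array(x)/1e3+tj)[0]-u)
    return np.array(o)
E
python3 - <<'E'
from fit import *
s=env.get_image("side");t=env.get_image("top");P=dict(s=s,t=t)
r=least_squares(lambda v:res(v,P).ravel(),[.45,.2,1.5,.55],loss='soft_l1')
print(r.x,np.degrees(r.x[2:]),"\n",np.round(res(r.x,P),1).tolist())
Rj,tj,Rb,tb=poses(r.x)
w=lambda x:Rb@np.array(x)/1e3+tb
print("bore",w((-20,0,40)),"pivot",w((25,0,40)));np.save("jig.npy",r.x)
kt=[env.tip_of("guard_knob",p)[0]["pixel"] for p in(s,t)]
K=tri((s,t),kt);print("knob",K,(Rb.T@(K-tb))*1e3,kt)
for k in(-.2,0,.15):
  x=(25-70*np.cos(k),70*np.sin(k),66);print(k,[proj(p,w((x[0],x[1],80))).round(1).tolist() for p in(s,t)],[proj(p,w(x)).round(1).tolist() for p in(s,t)])
m=[env.tip_of("stand_mouth",p)[0]["pixel"] for p in(s,t)];print("mouth",m,tri((s,t),m))
# ray of mouth in each view at z=.04
for p,u in((s,m[0]),(t,m[1])):
  Kc,R,tt=cam(p);d=R.T@np.linalg.solve(Kc,[u[0],u[1],1]);c=-R.T@tt;print((c+d*(.04-c[2])/d[2]))
print(env.observe())
E
```

```text
[0.55956924 0.23270092 1.71562732 0.55524558] [98.29820446 31.81322831] 
 [[-0.1, -1.6], [1.7, -0.1], [0.8, -0.0], [-2.3, 0.9], [-0.3, 0.5], [-0.3, 0.3], [0.8, -2.3], [-0.7, 0.2], [-0.4, -1.2], [-0.3, 0.6], [0.6, 0.5], [-0.6, 1.4], [0.3, -0.7], [-0.2, 1.3], [0.4, -0.5]]
bore [0.56506536 0.19501812 0.1084478 ] pivot [0.55954641 0.23285746 0.13216964]
knob [0.58025149 0.16393377 0.10692539] [-48.8030505  -10.5408764   56.07630009] [[320.9, 178.6], [281.0, 205.1]]
-0.2 [[[323.0, 173.7]], [[283.0, 202.6]]] [[[322.4, 175.6]], [[280.6, 203.7]]]
0 [[[318.7, 174.5]], [[284.3, 207.9]]] [[[318.1, 176.4]], [[281.9, 208.9]]]
0.15 [[[315.3, 174.6]], [[284.6, 212.0]]] [[[314.8, 176.5]], [[282.2, 212.9]]]
mouth [[336.2, 286.6], [423.2, 201.1]] [ 0.59482208 -0.22221088  0.04783356]
[ 0.59703333 -0.21537092  0.04      ]
[ 0.59445874 -0.22434537  0.04      ]
{'time_s': 1.5, 'q': array([-7.89704496e+01,  2.18053724e+01,  7.43376613e+01, -2.61570838e-04,
        8.38583290e+01, -1.23352884e+01]), 'qvel': array([ 0.01162826, -0.00347904,  0.00044259, -0.00319359, -0.05481425,
       -0.02988812]), 'joint_efforts': array([ 3.00162501e-04, -4.48323083e+01, -2.31464106e+01, -1.81827941e-04,
        5.33318616e-04, -6.95501640e-06]), 'position': array([ 0.21811561, -0.50486249,  0.23132306]), 'tool_rot': array([[ 9.17997980e-01,  3.96585058e-01, -9.00557978e-06],
       [ 3.96585058e-01, -9.17997980e-01,  2.24768549e-05],
       [ 6.46880734e-07, -2.42051857e-05, -1.00000000e+00]]), 'ft_force': array([-0.2579123 ,  0.56929958, -0.0195345 ]), 'wrist_torque': array([ 0.01905189, -0.02724239, -0.0117173 ]), 'gripper_force': 0.0, 'grip_width': 0.08536065268100111}
```

```bash
python3 - <<'E'
from fit import *
from scipy.optimize import minimize
s=env.get_image("side");t=env.get_image("top");P=dict(s=s,t=t)
# stand silhouette fit
box=np.array([(x,y,z) for x in(-30,30) for y in(-75,75) for z in(0,40)])/1e3
def W(v): return box@Rn.from_euler('z',v[2]).as_matrix().T+[v[0],v[1],0]
dk={}
for k,c in(('s',(333,290)),('t',(423,204))):
  im=P[k]["color"].astype(int).sum(2); m=(im<210); z=np.zeros_like(m);z[c[1]-45:c[1]+45,c[0]-45:c[0]+45]=1
  m=cv2.morphologyEx((m&z).astype(np.uint8),cv2.MORPH_CLOSE,np.ones((5,5)))
  n,l,st,_=cv2.connectedComponentsWithStats(m);m=(l==1+st[1:,4].argmax())
  dk[k]=m;print(k,m.sum())
def hull(k,v):
  h=cv2.convexHull((proj(P[k],W(v))*16).round().astype(np.int32)+8-8)
  big=np.zeros((400,640),np.uint8);cv2.fillConvexPoly(big,h,255,cv2.LINE_AA,4);return big/255.
def cost(v): return sum(np.abs(hull(k,v)-dk[k]).sum() for k in'st')
b=min((minimize(cost,[.595,-.222,y],method='Nelder-Mead',options=dict(initial_simplex=np.array([[.595,-.222,y],[.605,-.222,y],[.595,-.212,y],[.595,-.222,y+.1]]))) for y in(-.5,-.42,-.34)),key=lambda r:r.fun)
print("stand",b.x,np.degrees(b.x[2]),b.fun);np.save("stand.npy",b.x)
v=np.load("jig.npy");Rj,tj,Rb,tb=poses(v)
E12=[(0,1),(2,3),(4,5),(6,7),(0,2),(1,3),(4,6),(5,7),(0,4),(1,5),(2,6),(3,7)]
bb=np.array([(x,y,z) for x in(-60,60) for y in(-55,55) for z in(-40,40)])/1e3
jb=np.array([(x,y,z) for x in(-70,70) for y in(-75,75) for z in(0,10)])/1e3
def tile(k,c):
  im=cv2.resize(cv2.cvtColor(P[k]["color"],4)[c[1]-30:c[1]+30,c[0]-40:c[0]+40],(400,300),interpolation=cv2.INTER_CUBIC)
  for V,col in((bb@Rb.T+tb,(255,255,0)),(jb@Rj.T+tj,(255,0,255)),(W(b.x),(0,255,0))):
    q=((proj(P[k],V)-np.array(c)+[40,30]+.5)*5-.5)
    for i,j in E12: cv2.line(im,tuple(np.int32(q[i].round())),tuple(np.int32(q[j].round())),col,1,cv2.LINE_AA)
  return im
cv2.imwrite("pics/o1.png",np.vstack([np.hstack([tile('s',(315,175)),tile('t',(260,215))]),np.hstack([tile('s',(333,285)),tile('t',(423,204))])]))
E
```

```text
s 1371
t 1210
stand [ 0.58830902 -0.22249907 -0.42366262] -24.274080269268506 696.0509803921568
```

View pics/o1.png

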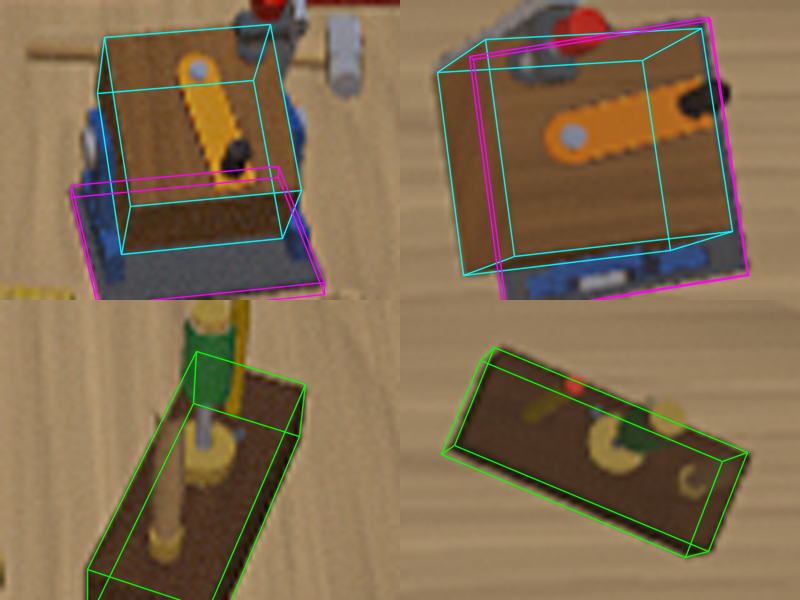

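```bash
cat > edge.py <<'E'
from fit import *
from scipy.ndimage import map_coordinates
def samples(P,v,edges,n=25,w=3.0,col=False):
    """edges: (cam, frame 'b'/'j', a, b). returns list of (cam,frame,X,normal,offset,weight)"""
    Rj,tj,Rb,tb=poses(v);out=[]
    for k,f,a,b in edges:
        R,t=(Rb,tb) if f=='b' else (Rj,tj)
        X=np.array([np.array(a)+(np.array(b)-np.array(a))*u for u in np.linspace(.06,.94,n)])/1e3
        q=proj(P[k],X@R.T+t);d=q[-1]-q[0];d/=np.hypot(*d);nrm=np.array([-d[1],d[0]])
        o=np.arange(-w,w+.01,.25)
        img=cv2.GaussianBlur(P[k]["color"].astype(float),(0,0),.8)
        pr=np.array([[map_coordinates(img[...,c],[(q[:,1]+nrm[1]*e),(q[:,0]+nrm[0]*e)],order=1) for c in range(3)] for e in o])
        g=np.linalg.norm(pr[2:]-pr[:-2],axis=1)  # offsets o[1:-1]
        for i in range(n):
            j=g[:,i].argmax()
            if 0<j<len(o)-3 and g[j,i]>12: out.append((k,f,X[i],nrm,q[i]+nrm*o[j+1],k+f+str(a)+str(b)))
    return out
def fitedges(P,v,edges,extra,its=8):
    for it in range(its):
        sm=samples(P,v,edges,w=3.0 if it<4 else 2.0)
        def r(v):
            Rj,tj,Rb,tb=poses(v);o=[]
            for k in P:
                for f,(R,t) in dict(b=(Rb,tb),j=(Rj,tj)).items():
                    s=[x for x in sm if x[0]==k and x[1]==f]
                    if s:o.append(((proj(P[k],np.array([x[2] for x in s])@R.T+t)-[x[4] for x in s])*[x[3] for x in s]).sum(1))
            for k,x,u in extra:o.append(3*(proj(P[k],Rb@np.array(x)/1e3+tb)[0]-u))
            return np.concatenate(o)
        v=least_squares(r,v,loss='cauchy',f_scale=.3).x
    return v,sm,r(v)
F={'ul':(60,55,40),'ur':(60,-55,40),'ll':(-60,55,40),'lr':(-60,-55,40),'bul':(60,55,-40),'bur':(60,-55,-40)}
E=[('s','b',F['ul'],F['ll']),('s','b',F['ll'],F['lr']),('s','b',F['ul'],F['ur']),('t','b',F['ul'],F['ur']),('t','b',F['ul'],F['ll']),('t','b',F['ll'],F['lr']),
 ('t','b',F['bul'],F['bur']),('t','b',F['ul'],F['bul']),('t','b',F['ur'],F['lr']),
 ('s','j',(-70,75,0),(-70,-75,0)),('t','j',(-70,75,0),(-70,-75,0)),('s','j',(-70,75,10),(70,75,10)),('s','j',(-70,-75,10),(0,-75,10)),('t','j',(-70,75,10),(40,75,10))]
E
python3 - <<'E2'
from edge import *
s=env.get_image("side");t=env.get_image("top");P=dict(s=s,t=t)
np.savez("ref.npz",s=s["color"],t=t["color"])
v0=np.load("jig.npy")
ex=[b for b in B if b[1]==(25,0,48)]
for vs in(v0,v0+[.004,0,0,.03],v0+[0,.004,-.03,-.03]):
  v,sm,r=fitedges(P,vs,E,ex)
  print(v.round(4),np.degrees(v[2:]).round(2))
import collections
d=collections.defaultdict(list)
Rj,tj,Rb,tb=poses(v)
for x in sm:
  R,tt=(Rb,tb) if x[1]=='b' else(Rj,tj)
  d[x[5]].append((proj(P[x[0]],x[2]@R.T+tt)[0]-x[4])@x[3])
for k in d:print(k,len(d[k]),round(np.median(d[k]),2),round(np.std(d[k]),2))
print(r[-4:]/3)
Rj,tj,Rb,tb=poses(v);print("bore",Rb@[-.02,0,.04]+tb,Rb);np.save("jig2.npy",v)
E2
```

```text
[0.5586 0.2343 1.7461 0.5649] [100.04  32.36]
[0.5586 0.2343 1.7464 0.5641] [100.06  32.32]
[0.5587 0.2343 1.7465 0.564 ] [100.07  32.31]
sb(60, 55, 40)(-60, 55, 40) 15 -0.0 0.7
sb(-60, 55, 40)(-60, -55, 40) 21 0.02 0.6
sb(60, 55, 40)(60, -55, 40) 22 0.26 0.37
tb(60, 55, 40)(-60, 55, 40) 9 -1.24 0.17
tb(-60, 55, 40)(-60, -55, 40) 2 -0.36 0.12
tb(60, 55, -40)(60, -55, -40) 25 0.0 0.33
tb(60, 55, 40)(60, 55, -40) 18 0.22 0.38
tb(60, -55, 40)(-60, -55, 40) 10 1.0 0.43
sj(-70, 75, 0)(-70, -75, 0) 25 0.75 0.3
tj(-70, 75, 0)(-70, -75, 0) 23 0.0 0.3
sj(-70, 75, 10)(70, 75, 10) 25 0.25 0.18
sj(-70, -75, 10)(0, -75, 10) 25 -0.0 0.52
tj(-70, 75, 10)(40, 75, 10) 25 -0.51 0.24
[-0.56954398  0.31351406 -0.7561292   0.58712662]
bore [0.56535381 0.19656476 0.10811464] [[-0.1477715  -0.98459531  0.09346476]
 [ 0.83212001 -0.17484872 -0.52631189]
 [ 0.53454642  0.          0.84513912]]
```

```bash
cat > mv.py <<'E'
from edge import *
v=np.load("jig2.npy");Rj,tj,Rb,tb=poses(v)
RB=np.c_[Rb[:,0],-Rb[:,1],-Rb[:,2]]
w=lambda x:Rb@np.array(x)/1e3+tb
def row(p,R,st=None,p0=None,R0=None):
    o=env.observe() if p0 is None else None
    p0=o["position"] if p0 is None else p0; R0=o["tool_rot"] if R0 is None else R0
    a=np.degrees(Rn.from_matrix(R0.T@R).as_rotvec());return a.round(2).tolist()+(100*R0.T@(np.array(p)-p0)).round(2).tolist()
def guard(a,z=52,off=0):  # tool straddling the knob at guard angle a
    Rz=Rn.from_euler('z',a).as_matrix();return w((25-(70+off)*np.cos(a),(70+off)*np.sin(a),z)),RB@Rz
E
python3 - <<'E'
from mv import *
o=env.observe()
p,R=guard(-.15,105);print(p)
print(row((.45,-.15,.32),o["tool_rot"]),row((.45,-.15,.32),R));print(row(p,R))
E
```

```text
[0.58530669 0.14403459 0.15010519]
[0.0, 0.0, 0.0, 35.36, -23.38, -8.87] [19.84, 29.35, -82.85, 35.36, -23.38, -8.87]
[19.84, 29.35, -82.85, 59.44, -45.01, 8.12]
```

Call:
{"name": "move_arm", "arguments": {
  "plan": [
    [19.8, 29.4, -82.9, 35.4, -23.4, -8.9, 0.2],
    [19.8, 29.4, -82.9, 35.4, -23.4, -8.9, 0.2],
    [19.8, 29.4, -82.9, 35.4, -23.4, -8.9, 0.2],
    [19.8, 29.4, -82.9, 35.4, -23.4, -8.9, 0.2],
    [19.8, 29.4, -82.9, 35.4, -23.4, -8.9, 0.2]
  ]
}}

```text
time_s: 2.2
position: [0.3526, -0.2984, 0.2833]
tool_rot: [[0.438, 0.897, 0.063], [0.855, -0.437, 0.28], [0.278, -0.069, -0.958]]
ft_force: [1.2, 0.4, 0.2]
grip_width: 0.0513
gripper_force: 0.0
```

```bash
python3 - <<'E'
from mv import *
p,R=guard(-.15,105)
print(row((.45,-.15,.32),R));print(row(p,R)); o=env.observe();print(o["q"],o["position"],o["grip_width"])
E
```

```text
[10.35, 15.27, -43.02, 17.97, 2.0, 1.25]
[10.35, 15.27, -43.02, 44.3, 2.45, 26.61]
[-61.33755059  15.16663486  77.38257804  11.09353143  99.92684484
 -34.08679633] [ 0.3526415  -0.29839547  0.28330684] 0.05130178607956382
```

Call:
{"name": "move_arm", "arguments": {
  "plan": [
    [10.3, 15.3, -43.0, 18.0, 2.0, 1.2, 0.2],
    [10.3, 15.3, -43.0, 18.0, 2.0, 1.2, 0.2],
    [10.3, 15.3, -43.0, 18.0, 2.0, 1.2, 0.2],
    [10.3, 15.3, -43.0, 44.3, 2.4, 20.0, 0.2],
    [10.3, 15.3, -43.0, 44.3, 2.4, 20.0, 0.2]
  ]
}}

```text
time_s: 2.7
position: [0.4765, -0.0903, 0.2842]
tool_rot: [[-0.237, 0.969, -0.072], [0.825, 0.239, 0.512], [0.514, 0.062, -0.856]]
ft_force: [1.1, -0.7, -1.6]
grip_width: 0.0512
gripper_force: 0.0
```

```bash
python3 - <<'E'
from mv import *
p,R=guard(-.15,105)
print(row(p,R)); o=env.observe();print(o["q"],o["position"],o["grip_width"])
E
```

```text
[0.94, 1.3, -3.49, 9.87, 15.31, 22.71]
[-36.68973334  20.43873866  73.82557261  22.68876079 107.39463384
 -48.87434367] [ 0.47653881 -0.09033885  0.28423118] 0.051164558248509504
```

Call:
{"name": "move_arm", "arguments": {
  "plan": [
    [0.9, 1.3, -3.5, 9.9, 15.3, 18.0, 0.2],
    [0.9, 1.3, -3.5, 9.9, 15.3, 18.0, 0.2],
    [0.9, 1.3, -3.5, 9.9, 15.3, 18.0, 0.2],
    [0.9, 1.3, -3.5, 9.9, 15.3, 18.0, 0.2],
    [0.9, 1.3, -3.5, 9.9, 15.3, 18.0, 0.2]
  ]
}}

```text
time_s: 3.2
position: [0.5865, 0.1147, 0.1916]
tool_rot: [[-0.288, 0.953, -0.092], [0.799, 0.292, 0.526], [0.529, 0.078, -0.845]]
ft_force: [1.2, -1.1, -0.2]
grip_width: 0.0517
gripper_force: 0.0
```

```bash
python3 - <<'E'
from mv import *
s=env.get_image("side");t=env.get_image("top")
o=env.observe();print(o["q"],o["position"])
for z in (105,52): print(row(*guard(-.15,z)))
# refine tool position relative to the knob: project TCP
def crop(p,c): return cv2.resize(cv2.cvtColor(p["color"],4)[c[1]-30:c[1]+30,c[0]-40:c[0]+40],(400,300),interpolation=cv2.INTER_CUBIC)
a,b=crop(s,(315,170)),crop(t,(275,210))
for im,p,c in((a,s,(315,170)),(b,t,(275,210))):
  q=(proj(p,np.array([o["position"],guard(-.15,66)[0],guard(-.15,105)[0]]))-c+[40,30]+.5)*5-.5
  for k,u in enumerate(q): cv2.circle(im,tuple(np.int32(u)),4,[(0,255,0),(255,0,255),(255,255,0)][k],1)
cv2.imwrite("pics/k1.png",np.hstack([a,b]))
E
```

```text
[-12.80161123  31.64670011  71.53441447  29.49256719  90.83384311
 -34.62920658] [0.58569542 0.11739873 0.18970328]
[-0.24, -0.15, -0.18, 0.03, 0.46, 4.75]
[-0.24, -0.15, -0.18, 0.02, 0.48, 10.05]
```

View pics/k1.png

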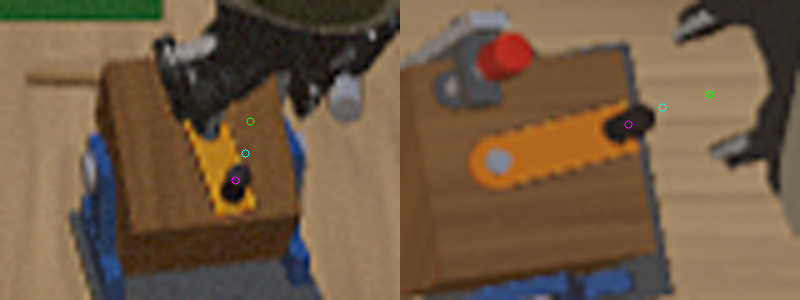

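The overlay puts the predicted knob (magenta) on the real knob in both views, about (362,194) in side and (321,205) in top. The open fingers straddle its axis. I'll descend over the knob.

Call:
{"name": "move_arm", "arguments": {
  "plan": [
    [0, 0, 0, 0, 0.4, 5.0, 0.2],
    [0, 0, 0, 0, 0.4, 9.8, 0.2],
    [0, 0, 0, 0, 0.4, 9.8, -0.4],
    [0, 0, 0, 0, 0.4, 9.8, -0.4],
    [0, 0, 0, 0, 0.4, 9.8, -0.4]
  ]
}}

```text
time_s: 3.8
position: [0.5817, 0.1645, 0.1114]
tool_rot: [[-0.289, 0.953, -0.089], [0.799, 0.291, 0.526], [0.527, 0.081, -0.846]]
ft_force: [-0.5, 0.2, 0.2]
grip_width: 0.0256
gripper_force: 0.0
```

```bash
python3 - <<'E'
from mv import *
o=env.observe();print(o["position"],Rb.T@(o["position"]-tb)*1e3,o["ft_force"],o["grip_width"])
p0,R0=guard(-.15,54)
for a in(0,.15,.3,.45,.6,.75,.9,1.05,1.2,1.25): print(a,row(*guard(a,54),p0=p0,R0=R0),row(*guard(a,54)))
E
```

```text
[0.58168662 0.16452197 0.11136034] [-47.34198898 -10.47856072  61.13411453] [-0.54668532  0.2113666   0.2492301 ] 0.025555698956811448
0 [-0.0, 0.0, 8.59, 0.08, -1.05, -0.0] [0.24, 0.08, 8.31, 0.38, -1.01, 0.71]
0.15 [-0.0, 0.0, 17.19, 0.31, -2.07, -0.0] [0.25, 0.07, 16.91, 0.61, -2.03, 0.7]
0.3 [-0.0, 0.0, 25.78, 0.7, -3.04, 0.0] [0.25, 0.05, 25.5, 0.99, -3.01, 0.7]
0.45 [-0.0, 0.0, 34.38, 1.22, -3.95, -0.0] [0.26, 0.03, 34.1, 1.51, -3.92, 0.69]
0.6 [-0.0, 0.0, 42.97, 1.88, -4.77, -0.0] [0.26, 0.01, 42.69, 2.17, -4.74, 0.69]
0.75 [-0.0, 0.0, 51.57, 2.65, -5.48, -0.0] [0.26, -0.01, 51.28, 2.93, -5.46, 0.69]
0.9 [-0.0, 0.0, 60.16, 3.52, -6.07, -0.0] [0.26, -0.03, 59.88, 3.8, -6.05, 0.68]
1.05 [-0.0, 0.0, 68.75, 4.46, -6.52, 0.0] [0.26, -0.05, 68.47, 4.74, -6.51, 0.68]
1.2 [-0.0, 0.0, 77.35, 5.47, -6.83, -0.0] [0.26, -0.07, 77.07, 5.74, -6.82, 0.68]
1.25 [-0.0, 0.0, 80.21, 5.81, -6.9, 0.0] [0.26, -0.08, 79.93, 6.09, -6.89, 0.67]
```

Call:
{"name": "move_arm", "arguments": {
  "plan": [
    [0, 0, 8.3, 0.3, -1.0, 0.4, -0.4],
    [0, 0, 16.9, 0.6, -2.0, 0.4, -0.4],
    [0, 0, 25.5, 1.0, -3.0, 0.4, -0.4],
    [0, 0, 34.1, 1.5, -3.9, 0.4, -0.4],
    [0, 0, 42.7, 2.1, -4.7, 0.4, -0.4]
  ]
}}

```text
time_s: 4.3
position: [0.5308, 0.1695, 0.1156]
tool_rot: [[0.44, 0.894, -0.087], [0.782, -0.334, 0.526], [0.441, -0.299, -0.846]]
ft_force: [2.1, 1.3, -0.2]
grip_width: 0.0257
gripper_force: 1.3
```

```bash
python3 - <<'E'
from mv import *
o=env.observe();print(Rb.T@(o["position"]-tb)*1e3,o["ft_force"],o["grip_width"],o["q"])
for a in(.6,.75,.9,1.05,1.2,1.28): print(a,row(*guard(a,57)))
E
```

```text
[-33.34660607  38.79017587  57.34990095] [ 2.10716001  1.34336822 -0.23520258] 0.025691385927963405 [-8.71960023 31.38376832 86.51174951 31.56915179 75.55600808  4.30982035]
0.6 [0.36, -0.14, -0.35, 0.01, -0.09, 0.03]
0.75 [0.35, -0.17, 8.24, 0.08, -1.14, 0.03]
0.9 [0.33, -0.2, 16.84, 0.31, -2.16, 0.02]
1.05 [0.32, -0.22, 25.43, 0.68, -3.14, 0.02]
1.2 [0.3, -0.25, 34.03, 1.2, -4.05, 0.01]
1.28 [0.29, -0.26, 38.61, 1.54, -4.5, 0.01]
```

Call:
{"name": "move_arm", "arguments": {
  "plan": [
    [0, 0, 8.2, 0.1, -1.1, 0, -0.4],
    [0, 0, 16.8, 0.3, -2.2, 0, -0.4],
    [0, 0, 25.4, 0.7, -3.1, 0, -0.4],
    [0, 0, 34.0, 1.2, -4.0, 0, -0.4],
    [0, 0, 37.5, 1.5, -4.4, 0, -0.4]
  ]
}}

```text
time_s: 4.8
position: [0.4979, 0.1959, 0.1359]
tool_rot: [[0.892, 0.443, -0.087], [0.419, -0.74, 0.526], [0.169, -0.505, -0.846]]
ft_force: [1.2, -2.8, 0.6]
grip_width: 0.0254
gripper_force: 1.2
```

Call:
{"name": "move_arm", "arguments": {
  "plan": [
    [0, 0, 0, 0, 0.0, 0, 0.0],
    [0, 0, 0, 0, 0.0, 0, 0.0],
    [0, 0, 0, 0, 0, -4.5, 0.0],
    [0, 0, 0, 0, 0, -9.0, 0.0],
    [0, 0, 0, 0, 0, -13.0, 0.0]
  ]
}}

```text
time_s: 5.3
position: [0.5087, 0.127, 0.2455]
tool_rot: [[0.889, 0.448, -0.091], [0.425, -0.737, 0.526], [0.168, -0.507, -0.846]]
ft_force: [-0.2, -0.2, 0.4]
grip_width: 0.0424
gripper_force: 0.0
```

```bash
python3 - <<'E'
from mv import *
s=env.get_image("side");t=env.get_image("top")
o=env.observe();print(o["position"],o["ft_force"],o["grip_width"],o["q"])
kt=[]
for p in(s,t):
  d=env.tip_of("guard_knob",p);print([(x["pixel"],x["conf"]) for x in d])
  c=(300,210) if p is t else (315,175)
for a in(1.0,1.1,1.2,1.3): print(a,[proj(p,w((25-70*np.cos(a),70*np.sin(a),66))).round(1).tolist() for p in(s,t)])
# stand/gauge
sx,sy,yw=np.load("stand.npy")
for p,nm in((s,"s"),(t,"t")):
  print(nm,[(np.round(d["bbox"],1).tolist(),round(d["conf"],2)) for d in env.outline_of("gauge",p)],[(d["pixel"],d["conf"]) for d in env.tip_of("stop",p)])
cv2.imwrite("pics/g1.png",np.hstack([cv2.resize(cv2.cvtColor(p["color"],4)[c[1]-30:c[1]+30,c[0]-40:c[0]+40],(400,300),interpolation=cv2.INTER_CUBIC) for p,c in((s,(315,170)),(t,(265,210)))]))
E
```

```text
[0.51068189 0.12580014 0.24755915] [-0.51738754  0.63254294 -0.25916396] 0.042462272101826966 [-13.76204496  21.07712438  79.49080976  29.37626169  92.69706049
  45.96802013]
[([293.1, 168.1], 0.58), ([404.8, 290.9], 0.55)]
[([268.6, 234.4], 0.79)]
1.0 [[[298.2, 169.0]], [[274.1, 232.5]]]
1.1 [[[296.8, 167.4]], [[272.1, 234.2]]]
1.2 [[[295.6, 165.6]], [[270.0, 235.7]]]
1.3 [[[294.5, 163.8]], [[267.7, 237.0]]]
s [([283.1, 286.9, 18.9, 65.2], 0.8), ([332.2, 271.8, 12.9, 37.4], 0.78), ([334.2, 285.7, 44.3, 80.0], 0.53), ([395.1, 325.0, 11.9, 34.7], 0.46)] [([287.7, 314.7], 0.64), ([392.6, 337.1], 0.6), ([331.3, 287.5], 0.51)]
t [([429.6, 201.2, 16.9, 13.7], 0.73), ([465.4, 158.3, 23.7, 19.8], 0.4)] [([432.4, 243.3], 0.6), ([457.6, 162.4], 0.47), ([424.7, 205.3], 0.44), ([308.0, 151.6], 0.37)]
```

View pics/g1.png

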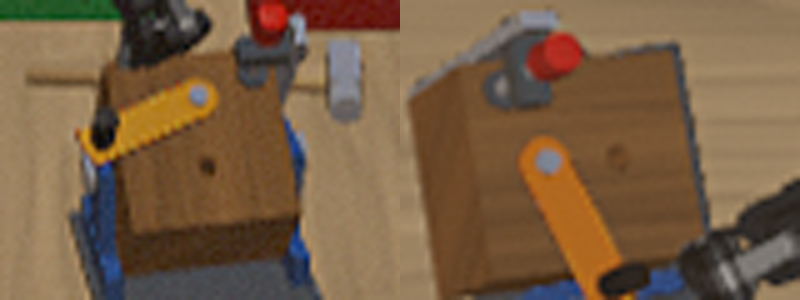

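The guard now points across the slope at about 1.15 rad. The bore is visible at side (316.2,172.8) and top (268.2,211.0). Next I'll measure the stand and gauge more precisely, and check the bore against its two-view position.

```bash
cat > gf.py <<'E'
from mv import *
from scipy.optimize import minimize
th=np.linspace(0,2*np.pi,24,endpoint=False);ring=np.c_[np.cos(th),np.sin(th),0*th]
def frame(z):
    z=z/np.linalg.norm(z);x=np.cross([0,1,0],z);x/=np.linalg.norm(x);return np.c_[x,np.cross(z,x),z]
def cyl(p,tip,z,a,b,r):
    R=frame(z);X=np.vstack([ring*r+[0,0,a],ring*r+[0,0,b]])@R.T+tip
    h=cv2.convexHull((proj(p,X)*16).round().astype(np.int32));m=np.zeros((400,640),np.uint8);cv2.fillConvexPoly(m,h,255,cv2.LINE_AA,4);return m/255.
def green(p,c,r=30):
    h=cv2.cvtColor(p["color"],cv2.COLOR_RGB2HSV);m=(h[...,0]>50)&(h[...,0]<85)&(h[...,1]>110)
    z=np.zeros_like(m);z[c[1]-r:c[1]+r,c[0]-r:c[0]+r]=1;return m&z
E
python3 - <<'E'
from gf import *
s=env.get_image("side");t=env.get_image("top");P=dict(s=s,t=t)
print("bore tri",tri((s,t),[(316.2,172.8),(268.2,211.0)]),"fit",w((-20,0,40)),[proj(p,w((-20,0,40))).round(1).tolist() for p in(s,t)])
v0=np.r_[np.load("stand.npy"),0]
c=lambda x,y,z:(x*30,y*75,z)
SE=[('t','j',c(1,1,40),c(1,-1,40)),('t','j',c(1,-1,40),c(-1,-1,40)),('t','j',c(-1,1,0),c(-1,-1,0)),('t','j',c(1,1,0),c(-1,1,0)),('t','j',c(-1,1,40),c(-1,-1,40)),
 ('s','j',c(1,1,40),c(1,-1,40)),('s','j',c(-1,1,40),c(-1,-1,40)),('s','j',c(1,1,40),c(-1,1,40)),('s','j',c(1,1,0),c(1,-1,0)),('s','j',c(1,-1,40),c(-1,-1,40)),('s','j',c(1,-1,0),c(-1,-1,0))]
for d in((0,0,0,0),(.006,0,0,0),(.003,.003,.03,0)):
  vv,sm,r=fitedges(P,v0+d,SE,[]);print("stand",vv[:3].round(4),np.degrees(vv[2]).round(1),np.abs(r).mean())
np.save("stand2.npy",vv[:3])
G={'s':green(s,(333,268),18),'t':green(t,(430,202),16)}
print({k:m.sum() for k,m in G.items()})
def cost(q):
  tip=np.array([q[0],q[1],.006]);z=np.array([q[2],q[3],1.]);o=0
  for k,p in P.items():
    m=cyl(p,tip,z,.096,.144,.012)*(1-cyl(p,tip,z,.144,.147,.012));o+=np.abs(m-G[k]).sum()
  return o+2e6*((q[0]-vv[0])**2+(q[1]-vv[1])**2)+0*1e3*(q[2]**2+q[3]**2)
for d in((0,0),(.03,0),(0,.04)):
  x0=np.r_[vv[:2],d];r=minimize(cost,x0,method='Nelder-Mead',options=dict(initial_simplex=np.vstack([x0]+[x0+np.eye(4)[i]*[.004,.004,.04,.04][i] for i in range(4)]),maxiter=400));print("gauge",r.x.round(4),np.degrees(r.x[2:]).round(2),r.fun)
np.save("gauge.npy",r.x)
print(r.x[:2]+.12*r.x[2:])
E
```

```text
bore tri [0.56630324 0.19738493 0.10684975] fit [0.56535381 0.19656476 0.10811464] [[[316.0, 172.6]], [[268.4, 211.4]]]
stand [ 0.5877 -0.2245 -0.4434] -25.4 0.36546722021832323
stand [ 0.5877 -0.2245 -0.4431] -25.4 0.36974342866280757
stand [ 0.5877 -0.2245 -0.4435] -25.4 0.3682292709445073
{'s': np.int64(122), 't': np.int64(11)}
gauge [ 0.5879 -0.2245 -0.0437  0.0194] [-2.51  1.11] 103.84448004268091
gauge [ 0.5876 -0.2245 -0.0411  0.0197] [-2.35  1.13] 103.72131484154369
gauge [ 0.5877 -0.2246 -0.0298  0.02  ] [-1.71  1.14] 104.23599802236637
[ 0.58414966 -0.22217197]
```

```bash
cat > ge.py <<'E'
from gf import *
def gr(p,c,r):
    i=p["color"].astype(int);m=(i[...,1]>i[...,0]+8)&(i[...,1]>i[...,2]+5);z=np.zeros_like(m);z[c[1]-r:c[1]+r,c[0]-r:c[0]+r]=1;return m&z
sx,sy,yw=np.load("stand2.npy")
xs=np.array([np.cos(yw),np.sin(yw),0]);ys=np.array([-np.sin(yw),np.cos(yw),0])
E
python3 - <<'E'
from ge import *
s=env.get_image("side");t=env.get_image("top");P=dict(s=s,t=t)
G={'s':gr(s,(333,268),18),'t':gr(t,(430,202),14)}
print({k:(m.sum(),np.argwhere(m).mean(0)[::-1].round(1)) for k,m in G.items()})
def cost(q):
  tip=np.array([q[0],q[1],.006]);z=np.array([q[2],q[3],1.]);o=0
  for k,p in P.items():
    m=cyl(p,tip,z,.096,.144,.012)*(1-cyl(p,tip,z,.144,.147,.012));o+=np.abs(m-G[k]).sum()
  return o+2e6*((q[0]-sx)**2+(q[1]-sy)**2)
for d in((0,0),(.03,0),(0,.04)):
  x0=np.r_[sx,sy,d];r=minimize(cost,x0,method='Nelder-Mead',options=dict(initial_simplex=np.vstack([x0]+[x0+np.eye(4)[i]*[.004,.004,.04,.04][i] for i in range(4)]),maxiter=400));print("gauge",r.x.round(4),np.degrees(r.x[2:]).round(2),r.fun)
  l=np.r_[r.x[2:],0];print("lean along xs,ys deg",np.degrees([l@xs,l@ys]))
np.save("gauge.npy",r.x)
h=np.r_[r.x[:2]+.126*r.x[2:],.132]
Rs=np.c_[ys,xs,[0,0,-1]];print(np.linalg.det(Rs),h)
for z in(.34,.20): print(row((h[0],h[1],z),Rs))
E
```

```text
{'s': (np.int64(139), array([331.8, 268.1])), 't': (np.int64(41), array([429.8, 201.8]))}
gauge [ 0.5877 -0.2245 -0.0384 -0.0078] [-2.2  -0.45] 86.91043253052507
lean along xs,ys deg [-1.79642565 -1.34615769]
gauge [ 0.5875 -0.2246 -0.0415 -0.0071] [-2.38 -0.41] 86.7147459358901
lean along xs,ys deg [-1.97416743 -1.38816999]
gauge [ 0.5875 -0.2244 -0.0416 -0.0086] [-2.38 -0.49] 86.4839702845007
lean along xs,ys deg [-1.94285637 -1.46653475]
1.0 [ 0.58230525 -0.22550573  0.132     ]
[-26.48, -19.47, -35.44, -6.84, 24.48, -27.53]
[-26.48, -19.47, -35.44, -9.17, 31.59, -15.7]
```

```bash
cat >> ge.py <<'E'
g=np.load("gauge.npy");ax=np.r_[g[2:],1];ax/=np.linalg.norm(ax);tip=np.r_[g[:2],.006]
_y=xs-ax*(xs@ax);_y/=np.linalg.norm(_y);RS=np.c_[np.cross(_y,-ax),_y,-ax]
gp=lambda d:tip+ax*d
E
python3 - <<'E'
from ge import *
print(RS.round(3));print(row(gp(.26),RS),row(gp(.101),RS))
E
```

```text
[[ 0.429  0.902  0.042]
 [ 0.903 -0.43   0.009]
 [ 0.026  0.034 -0.999]]
[-27.87, -17.49, -36.1, -8.62, 28.08, -21.26] [-27.87, -17.49, -36.1, -10.62, 36.35, -7.83]
```

Call:
{"name": "move_arm", "arguments": {
  "plan": [
    [-27.9, -17.5, -36.1, -8.6, 28.1, -21.3, 0.2],
    [-27.9, -17.5, -36.1, -8.6, 28.1, -21.3, 0.2],
    [-27.9, -17.5, -36.1, -8.6, 28.1, -21.3, 0.2],
    [-27.9, -17.5, -36.1, -8.6, 28.1, -21.3, 0.2],
    [-27.9, -17.5, -36.1, -8.6, 28.1, -21.3, 0.2]
  ]
}}

```text
time_s: 6.4
position: [0.5561, -0.1184, 0.2597]
tool_rot: [[0.491, 0.871, 0.009], [0.869, -0.491, 0.064], [0.06, -0.024, -0.998]]
ft_force: [-0.0, -0.1, -0.3]
grip_width: 0.0511
gripper_force: 0.0
```

```bash
python3 - <<'E'
from ge import *
print(row(gp(.22),RS),row(gp(.101),RS));print(env.observe()["q"])
E
```

```text
[-3.11, -1.94, -4.09, -8.49, 7.32, 2.71] [-3.11, -1.94, -4.09, -8.87, 7.98, 14.59]
[-25.57266646  22.85111727  68.03740874   3.51216852  90.22509302
   3.85459321]
```

Call:
{"name": "move_arm", "arguments": {
  "plan": [
    [-3.1, -1.9, -4.1, -8.5, 7.4, 2.7, 0.3],
    [-3.1, -1.9, -4.1, -8.5, 7.4, 2.7, 0.3],
    [-3.1, -1.9, -4.1, -8.5, 7.4, 2.7, 0.3],
    [-3.1, -1.9, -4.1, -8.5, 7.4, 2.7, 0.3],
    [-3.1, -1.9, -4.1, -8.5, 7.4, 2.7, 0.3]
  ]
}}

```text
time_s: 6.9
position: [0.578, -0.2242, 0.2253]
tool_rot: [[0.433, 0.9, 0.04], [0.901, -0.434, 0.014], [0.03, 0.03, -0.999]]
ft_force: [0.6, 0.4, 0.1]
grip_width: 0.0556
gripper_force: 0.0
```

```bash
python3 - <<'E'
from ge import *
s=env.get_image("side");t=env.get_image("top")
print(row(gp(.22),RS),row(gp(.101),RS));o=env.observe();print(o["ft_force"])
cs=[(s,(333,270)),(t,(427,202))];ims=[]
for p,c in cs:
  im=cv2.resize(cv2.cvtColor(p["color"],4)[c[1]-30:c[1]+30,c[0]-40:c[0]+40],(400,300),interpolation=cv2.INTER_CUBIC)
  for k,X in enumerate((o["position"],gp(.147),gp(.096),gp(.04))):
    u=(proj(p,X)[0]-c+[40,30]+.5)*5-.5;cv2.circle(im,tuple(np.int32(u)),4,[(0,255,0),(255,0,255),(255,255,0),(0,0,255)][k],1)
  ims.append(im)
cv2.imwrite("pics/a1.png",np.hstack(ims))
E
```

```text
[-0.14, -0.22, -0.21, -0.23, 0.15, 0.01] [-0.14, -0.22, -0.21, -0.28, 0.18, 11.91]
[0.67677133 0.52613303 0.18306466]
```

View pics/a1.png

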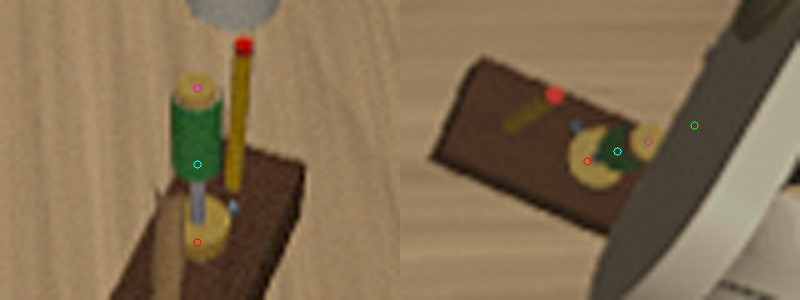

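The gauge model matches the handle: cap at side (332,258), top (433,200). The fingers are centred above it. Descending to grasp.

Call:
{"name": "move_arm", "arguments": {
  "plan": [
    [0, 0, 0, -0.2, 0.1, 4.5, 0.3],
    [0, 0, 0, -0.2, 0.1, 9.0, 0.3],
    [0, 0, 0, -0.2, 0.1, 11.9, 0.3],
    [0, 0, 0, -0.2, 0.1, 11.9, 0.3],
    [0, 0, 0, -0.2, 0.1, 11.9, 0.3]
  ]
}}

```text
time_s: 7.5
position: [0.5834, -0.2251, 0.1078]
tool_rot: [[0.432, 0.901, 0.042], [0.901, -0.433, 0.012], [0.029, 0.032, -0.999]]
ft_force: [0.4, -1.3, 1.3]
grip_width: 0.0554
gripper_force: 0.0
```

Call:
{"name": "move_arm", "arguments": {
  "plan": [
    [0, 0, 0, 0, 0, 0, -1],
    [0, 0, 0, 0, 0, 0, -1],
    [0, 0, 0, 0, 0, 0, -1],
    [0, 0, 0, 0, 0, 0, -1],
    [0, 0, 0, 0, 0, 0, -1]
  ],
  "squeeze": 45
}}

```text
time_s: 8.0
position: [0.5837, -0.2262, 0.1082]
tool_rot: [[0.433, 0.9, 0.044], [0.901, -0.434, 0.011], [0.029, 0.035, -0.999]]
ft_force: [0.9, -0.1, 6.3]
grip_width: 0.0229
gripper_force: 44.0
```

```bash
python3 - <<'E'
from ge import *
o=env.observe();np.savez("sp.npz",p=o["position"],R=o["tool_rot"]);print(o["position"],o["ft_force"],o["wrist_torque"])
E
```

```text
[ 0.58371475 -0.22622768  0.10818004] [ 0.92484359 -0.08645027  6.28867523] [-0.05402162 -0.2378234  -0.01811536]
```

Call:
{"name": "move_arm", "arguments": {
  "plan": [
    [0, 0, 0, 0, 0, -1.5, -1],
    [0, 0, 0, 0, 0, -3.5, -1],
    [0, 0, 0, 0, 0, -6.5, -1],
    [0, 0, 0, 0, 0, -10.5, -1],
    [0, 0, 0, 0, 0, -14.0, -1]
  ]
}}

```text
time_s: 8.5
position: [0.5768, -0.2274, 0.2481]
tool_rot: [[0.434, 0.9, 0.04], [0.901, -0.434, 0.013], [0.029, 0.031, -0.999]]
ft_force: [0.2, 0.1, -0.7]
grip_width: 0.0232
gripper_force: 44.6
```

```bash
python3 - <<'E'
from ge import *
o=env.observe();print(o["position"],o["ft_force"],o["grip_width"])
R0=o["tool_rot"]
d=.085
pm=w((-20,0,40))+Rb[:,2]*(.101+.10)
mid=np.array([.54,-.03,.33])
print(row(mid,RB),row(pm,RB),pm)
E
```

```text
[ 0.57675533 -0.22737754  0.24807909] [ 0.20831147  0.134823   -0.72800191] 0.02318013373428735
[12.24, 30.17, -34.17, 16.42, -11.63, -8.08] [12.24, 30.17, -34.17, 29.06, -13.06, -2.54] [0.58414023 0.09077607 0.2779876 ]
```

Call:
{"name": "move_arm", "arguments": {
  "plan": [
    [12.2, 30.2, -34.2, 16.4, -11.6, -8.1, -1],
    [12.2, 30.2, -34.2, 16.4, -11.6, -8.1, -1],
    [12.2, 30.2, -34.2, 16.4, -11.6, -8.1, -1],
    [12.2, 30.2, -34.2, 16.4, -11.6, -8.1, -1],
    [12.2, 30.2, -34.2, 29.1, -13.1, -2.5, -1]
  ]
}}

```text
time_s: 9.0
position: [0.5565, 0.0011, 0.3118]
tool_rot: [[-0.107, 0.992, -0.062], [0.864, 0.124, 0.489], [0.493, -0.001, -0.87]]
ft_force: [1.2, -1.3, -0.8]
grip_width: 0.0229
gripper_force: 44.6
```

```bash
python3 - <<'E'
from ge import *
o=env.observe();print(o["position"],o["ft_force"],o["grip_width"])
pm=w((-20,0,40))+Rb[:,2]*(.101+.05)
print(row(pm,RB))
E
```

```text
[0.55646281 0.00106627 0.311807  ] [ 1.20159003 -1.33578125 -0.80719328] 0.02294523950900151
[1.48, 2.79, -2.58, 6.02, 3.72, 12.15]
```

Call:
{"name": "move_arm", "arguments": {
  "plan": [
    [1.5, 2.8, -2.6, 6.0, 3.7, 7.0, -1],
    [1.5, 2.8, -2.6, 6.0, 3.7, 10.0, -1],
    [1.5, 2.8, -2.6, 6.0, 3.7, 12.1, -1],
    [1.5, 2.8, -2.6, 6.0, 3.7, 12.1, -1],
    [1.5, 2.8, -2.6, 6.0, 3.7, 12.1, -1]
  ]
}}

```text
time_s: 9.5
position: [0.5793, 0.1157, 0.2306]
tool_rot: [[-0.14, 0.985, -0.101], [0.832, 0.173, 0.527], [0.536, -0.01, -0.844]]
ft_force: [0.2, -0.5, -0.5]
grip_width: 0.0233
gripper_force: 44.5
```

```bash
python3 - <<'E'
from ge import *
s=env.get_image("side");t=env.get_image("top")
o=env.observe();print(o["position"],o["ft_force"],Rb.T@(o["position"]-tb)*1e3,row(w((-20,0,40))+Rb[:,2]*.151,RB))
p0,R0=o["position"],o["tool_rot"]
for n in("gauge","stop"):
  for p in(s,t): print(n,[(np.round(d["pixel"],1).tolist(),round(d["conf"],2)) for d in env.tip_of(n,p)])
ims=[]
for p,c in((s,(320,165)),(t,(285,208))):
  im=cv2.resize(cv2.cvtColor(p["color"],4)[c[1]-30:c[1]+30,c[0]-40:c[0]+40],(640,480),interpolation=cv2.INTER_CUBIC)[:,100:500]
  pts=[p0+R0[:,2]*d for d in(0,.039,.055,.101)]+[w((-20,0,40))]
  for k,X in enumerate(pts):
    u=(proj(p,X)[0]-c+[40,30]+.5)*8-.5-[100,0];cv2.circle(im,tuple(np.int32(u)),3,[(0,255,0),(255,255,0),(255,255,0),(255,0,255),(0,0,255)][k],1);print(k,u.round(1),end=' ')
  ims.append(im)
np.savez("hand.npz",p=p0,R=R0,s=s["color"],t=t["color"])
cv2.imwrite("pics/h1.png",np.hstack(ims))
E
```

```text
[0.57997284 0.11448707 0.23177918] [ 0.27373528 -0.17582302 -1.97331904] [-2.43543228e+01 -4.26432360e-02  1.89078571e+02] [-0.24, -0.05, -0.43, 0.44, -0.01, -0.19]
gauge [([285.3, 312.1], 0.84), ([392.9, 336.7], 0.54)]
gauge [([431.3, 245.8], 0.94), ([277.7, 211.2], 0.81), ([458.7, 159.6], 0.65)]
stop [([391.0, 340.0], 0.62), ([321.6, 157.6], 0.54), ([286.4, 314.8], 0.45)]
stop [([283.8, 205.9], 0.55), ([434.0, 245.1], 0.53), ([458.3, 159.5], 0.39)]
0 [249.4 137.3] 1 [233.  187.6] 2 [226.6 207.3] 3 [209.  261.4] 4 [191.4 304.3] 0 [315.7 165.4] 1 [254.2 196. ] 2 [230.3 207.9] 3 [165.4 240.2] 4 [ 91.1 270.7]
```

View pics/h1.png

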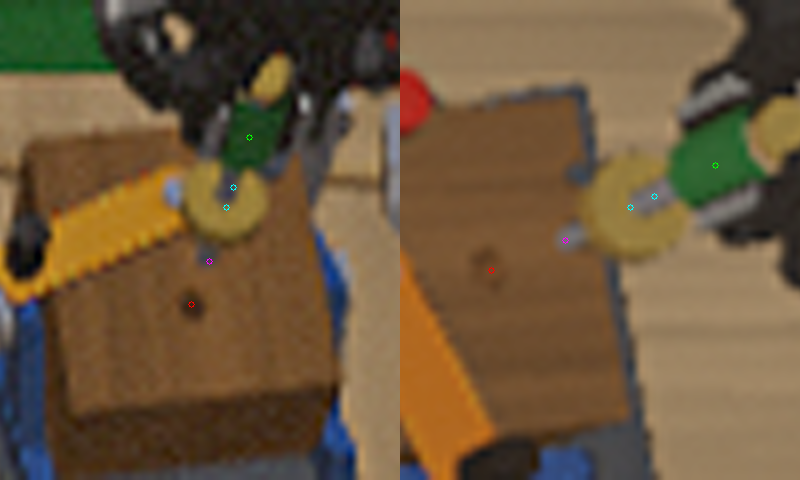

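The overlay matches the picture: the tip is at side (207,258) and top (568,235) in the crop, within 1 mm of the prediction. The red bore prediction sits on the hole in both views. I'll centre and come close.

Call:
{"name": "move_arm", "arguments": {
  "plan": [
    [-0.2, 0, -0.4, 0.4, 0, 1.5, -1],
    [-0.2, 0, -0.4, 0.4, 0, 3.0, -1],
    [-0.2, 0, -0.4, 0.4, 0, 3.8, -1],
    [-0.2, 0, -0.4, 0.4, 0, 3.8, -1],
    [-0.2, 0, -0.4, 0.4, 0, 3.8, -1]
  ]
}}

```text
time_s: 10.3
position: [0.5755, 0.1384, 0.2012]
tool_rot: [[-0.147, 0.985, -0.096], [0.831, 0.175, 0.527], [0.536, -0.002, -0.844]]
ft_force: [0.7, -0.3, -0.7]
grip_width: 0.0227
gripper_force: 44.5
```

```bash
python3 - <<'E'
from ge import *
s=env.get_image("side");t=env.get_image("top")
o=env.observe();p0,R0=o["position"],o["tool_rot"];print(p0,o["ft_force"],Rb.T@(p0-tb)*1e3,row(w((-20,0,40))+Rb[:,2]*.101,RB))
print("predicted tip block",Rb.T@(p0+R0[:,2]*.101-tb)*1e3)
ims=[]
for p,c in((s,(318,170)),(t,(275,210))):
  im=cv2.resize(cv2.cvtColor(p["color"],4)[c[1]-20:c[1]+20,c[0]-16:c[0]+17],(400,484),interpolation=cv2.INTER_CUBIC)
  for k,X in enumerate([p0+R0[:,2]*.101,w((-20,0,40))]):
    u=(proj(p,X)[0]-c+[16,20]+.5)*12.1-.5;cv2.circle(im,tuple(np.int32(u)),3,[(255,0,255),(0,0,255)][k],1);print(u.round(1))
  ims.append(im)
cv2.imwrite("pics/h2.png",np.hstack(ims))
E
```

```text
[0.57557595 0.1383607  0.20133107] [-0.10861708  0.60664216 -0.93609125] [-2.01147951e+01  1.12238990e-01  1.50369754e+02] [-0.08, -0.08, -0.03, 0.01, 0.01, 0.94]
predicted tip block [-19.96527465   0.26012603  49.36997318]
[178.6 263.9]
[174.8 279. ]
[137.5 257. ]
[119.8 264.5]
```

View pics/h2.png

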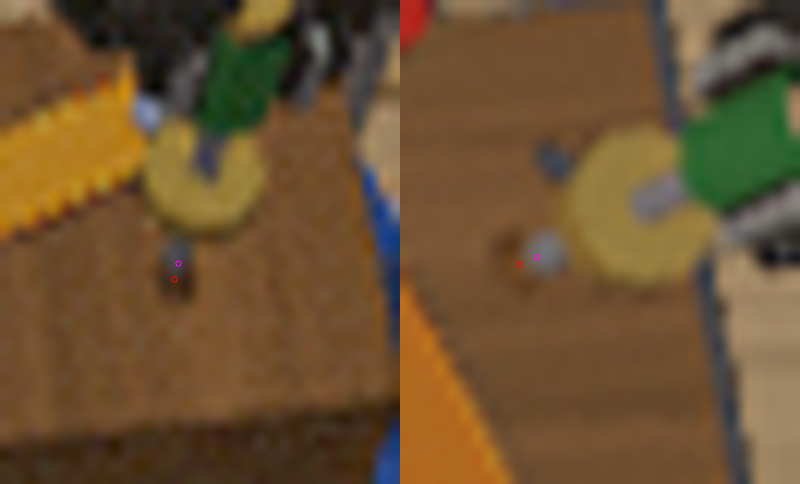

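The rod tip is at side crop (178,262) and top crop (540,255). It sits directly along the bore axis from the mouth. Inserting gently.

Call:
{"name": "move_arm", "arguments": {
  "plan": [
    [0, 0, 0, 0, 0, 0.5, -1],
    [0, 0, 0, 0, 0, 0.9, -1],
    [0, 0, 0, 0, 0, 1.3, -1],
    [0, 0, 0, 0, 0, 1.7, -1],
    [0, 0, 0, 0, 0, 2.1, -1]
  ]
}}

```text
time_s: 10.9
position: [0.5732, 0.1501, 0.1827]
tool_rot: [[-0.147, 0.984, -0.096], [0.831, 0.176, 0.527], [0.536, -0.003, -0.844]]
ft_force: [0.6, 0.0, -0.4]
grip_width: 0.0232
gripper_force: 44.5
```

```bash
cat > st.py <<'E'
from ge import *
o=env.observe();p0,R0=o["position"],o["tool_rot"];print("tool-frame force",(R0.T@o["ft_force"]).round(1),"torque",(R0.T@o["wrist_torque"]).round(2),"tip block",(Rb.T@(p0+R0[:,2]*.101-tb)*1e3).round(1),"fix",row(w((-20,0,40))+Rb[:,2]*.101,RB),o["grip_width"])
E
python3 st.py
```

```text
tool-frame force [-0.3  0.6  0.3] torque [-0.08 -0.48 -0.04] tip block [-19.8   0.7  27.2] fix [-0.16, -0.11, -0.04, 0.0, 0.04, -1.28] 0.023157250705074545
```

Call:
{"name": "move_arm", "arguments": {
  "plan": [
    [0, 0, 0, 0, 0, 0.5, -1],
    [0, 0, 0, 0, 0, 1.0, -1],
    [0, 0, 0, 0, 0, 1.5, -1],
    [0, 0, 0, 0, 0, 2.0, -1],
    [0, 0, 0, 0, 0, 2.5, -1]
  ]
}}

```text
time_s: 11.4
position: [0.5708, 0.1633, 0.1615]
tool_rot: [[-0.147, 0.984, -0.096], [0.831, 0.176, 0.527], [0.536, -0.002, -0.844]]
ft_force: [1.9, -1.2, -0.7]
grip_width: 0.0226
gripper_force: 44.7
```

```bash
python3 st.py
```

```text
tool-frame force [-1.6  1.6 -0.2] torque [-0.23 -0.49  0.03] tip block [-19.8   0.7   2.2] fix [-0.14, -0.11, -0.04, 0.0, 0.04, -3.78] 0.022554102735956903
```

Call:
{"name": "move_arm", "arguments": {
  "plan": [
    [0, 0, 0, 0, 0, 0.3, -1],
    [0, 0, 0, 0, 0, 0.6, -1],
    [0, 0, 0, 0, 0, 0.8, -1],
    [0, 0, 0, 0, 0, 1.0, -1],
    [0, 0, 0, 0, 0, 1.2, -1]
  ]
}}

```text
time_s: 11.9
position: [0.5698, 0.1693, 0.1518]
tool_rot: [[-0.147, 0.984, -0.096], [0.831, 0.175, 0.527], [0.536, -0.002, -0.844]]
ft_force: [1.0, -2.7, 1.6]
grip_width: 0.0229
gripper_force: 44.9
```

```bash
python3 st.py
```

```text
tool-frame force [-1.5  0.5 -2.9] torque [-0.21 -0.66 -0.  ] tip block [-19.8   0.7  -9.3] fix [-0.12, -0.09, -0.04, 0.01, 0.03, -4.93] 0.022860691691431234
```

Call:
{"name": "move_arm", "arguments": {
  "plan": [
    [0, 0, 0, 0, 0, 0.1, -1],
    [0, 0, 0, 0, 0, 0.2, -1],
    [0, 0, 0, 0, 0, 0.3, -1],
    [0, 0, 0, 0, 0, 0.4, -1],
    [0, 0, 0, 0, 0, 0.5, -1]
  ]
}}

```text
time_s: 12.4
position: [0.5697, 0.1712, 0.149]
tool_rot: [[-0.148, 0.984, -0.094], [0.832, 0.175, 0.527], [0.535, -0.0, -0.845]]
ft_force: [-0.6, -12.7, 17.0]
grip_width: 0.0227
gripper_force: 46.8
```

```bash
python3 st.py; python3 st.py
```

```text
tool-frame force [ -1.3  -2.9 -21. ] torque [ 0.76 -0.68 -0.05] tip block [-19.8   0.2 -12.7] fix [-0.04, -0.04, 0.02, -0.01, 0.01, -5.27] 0.022739455286460025
tool-frame force [ -1.3  -2.9 -21. ] torque [ 0.76 -0.68 -0.05] tip block [-19.8   0.2 -12.7] fix [-0.04, -0.04, 0.02, -0.01, 0.01, -5.27] 0.022739455286460025
```

Call:
{"name": "move_arm", "arguments": {
  "plan": [
    [0, 0, 0, 0, 0, -0.08, -1],
    [0, 0, 0, 0, 0, -0.08, -1],
    [0, 0, 0, 0, 0, -0.08, -1],
    [0, 0, 0, 0, 0, -0.08, -1],
    [0, 0, 0, 0, 0, -0.08, -1]
  ]
}}

```text
time_s: 12.9
position: [0.5696, 0.1711, 0.1492]
tool_rot: [[-0.148, 0.984, -0.095], [0.831, 0.175, 0.527], [0.536, -0.001, -0.844]]
ft_force: [0.9, -7.3, 7.8]
grip_width: 0.0229
gripper_force: 45.5
```

Call:
{"name": "move_arm", "arguments": {
  "plan": [
    [0, 0, 0, 0, 0, 0, -1],
    [0, 0, 0, 0, 0, 0, -1],
    [0, 0, 0, 0, 0, 0, -1],
    [0, 0, 0, 0, 0, 0, -1],
    [0, 0, 0, 0, 0, 0, -1]
  ]
}}

```text
time_s: 13.4
position: [0.5696, 0.1711, 0.1492]
tool_rot: [[-0.148, 0.984, -0.095], [0.831, 0.175, 0.527], [0.536, -0.001, -0.844]]
ft_force: [1.1, -7.4, 8.2]
grip_width: 0.023
gripper_force: 45.5
```

Call:
{"name": "move_arm", "arguments": {
  "plan": [
    [0, 0, 0, 0, 0, 0, -1],
    [0, 0, 0, 0, 0, 0, -1],
    [0, 0, 0, 0, 0, 0, -1],
    [0, 0, 0, 0, 0, 0, -1],
    [0, 0, 0, 0, 0, 0, -1]
  ]
}}

```text
time_s: 13.9
position: [0.5696, 0.1711, 0.1491]
tool_rot: [[-0.148, 0.985, -0.095], [0.831, 0.175, 0.527], [0.536, -0.001, -0.844]]
ft_force: [1.1, -7.1, 8.1]
grip_width: 0.0228
gripper_force: 45.5
```

```bash
python3 st.py; python3 - <<'E'
from ge import *
s=env.get_image("side");t=env.get_image("top")
cv2.imwrite("pics/d1.png",np.hstack([cv2.resize(cv2.cvtColor(p["color"],4)[c[1]-20:c[1]+20,c[0]-16:c[0]+17],(400,484),interpolation=cv2.INTER_CUBIC) for p,c in((s,(318,168)),(t,(275,210)))]))
E
```

```text
tool-frame force [ -1.7  -0.2 -10.7] torque [ 0.14 -0.62  0.04] tip block [-19.7   0.4 -12.5] fix [-0.07, -0.08, -0.01, -0.01, 0.02, -5.25] 0.0228153669455691
```

View pics/d1.png

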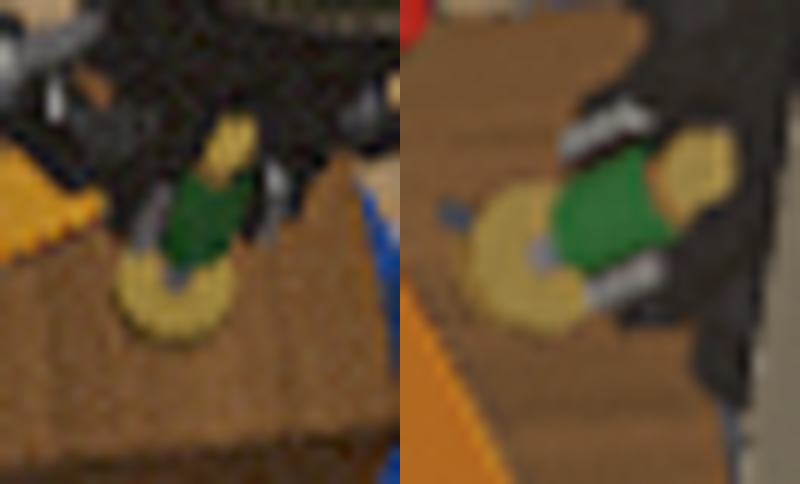

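The stop lies flat on the face: crop (175,285) in side, (530,255) in top. The rod has bottomed at about 53 mm, and it was held there at about 11 N for over a second. Now I'll draw it straight out.

Call:
{"name": "move_arm", "arguments": {
  "plan": [
    [0, 0, 0, 0, 0, -1.0, -1],
    [0, 0, 0, 0, 0, -3.0, -1],
    [0, 0, 0, 0, 0, -5.5, -1],
    [0, 0, 0, 0, 0, -9.0, -1],
    [0, 0, 0, 0, 0, -13.0, -1]
  ]
}}

```text
time_s: 14.5
position: [0.5807, 0.103, 0.2585]
tool_rot: [[-0.146, 0.984, -0.101], [0.83, 0.177, 0.528], [0.538, -0.006, -0.843]]
ft_force: [1.0, -0.0, -1.9]
grip_width: 0.023
gripper_force: 44.8
```

```bash
python3 st.py; python3 - <<'E'
from ge import *
d=np.load("sp.npz");p=d["p"]-d["R"][:,2]*.15;print(row(np.array([.54,-.03,.33]),d["R"]),row(p,d["R"]),p)
E
```

```text
tool-frame force [-1.2  1.   1.5] torque [-0.06 -0.36  0.05] tip block [-19.4   1.9 116.7] fix [-0.38, -0.21, -0.08, -0.05, 0.18, 7.67] 0.022967510473569902
[-12.9, -30.34, 34.12, -6.61, -6.4, -12.65] [-12.9, -30.34, 34.12, -27.45, -6.21, -17.41] [ 0.5771292  -0.22788184  0.25802628]
```

Call:
{"name": "move_arm", "arguments": {
  "plan": [
    [-12.9, -30.3, 34.1, -6.6, -6.4, -12.6, -1],
    [-12.9, -30.3, 34.1, -6.6, -6.4, -12.6, -1],
    [-12.9, -30.3, 34.1, -6.6, -6.4, -12.6, -1],
    [-12.9, -30.3, 34.1, -27.4, -6.2, -17.4, -1],
    [-12.9, -30.3, 34.1, -27.4, -6.2, -17.4, -1]
  ]
}}

```text
time_s: 15.0
position: [0.5578, -0.1194, 0.2963]
tool_rot: [[0.385, 0.921, 0.051], [0.92, -0.388, 0.06], [0.075, 0.023, -0.997]]
ft_force: [1.5, -0.5, -1.8]
grip_width: 0.0226
gripper_force: 44.8
```

```bash
python3 - <<'E'
from ge import *
d=np.load("sp.npz")
print(row(d["p"]-d["R"][:,2]*.12,d["R"]),env.observe()["position"],env.observe()["grip_width"])
E
```

```text
[-0.8, -2.71, 2.89, -9.66, 5.94, 6.26] [ 0.55777407 -0.11936104  0.29628319] 0.022598030718189926
```

Call:
{"name": "move_arm", "arguments": {
  "plan": [
    [-0.8, -2.7, 2.9, -9.6, 5.9, 2.5, -1],
    [-0.8, -2.7, 2.9, -9.6, 5.9, 2.5, -1],
    [-0.8, -2.7, 2.9, -9.6, 5.9, 2.5, -1],
    [-0.8, -2.7, 2.9, -9.6, 5.9, 6.2, -1],
    [-0.8, -2.7, 2.9, -9.6, 5.9, 6.2, -1]
  ]
}}

```text
time_s: 15.5
position: [0.5776, -0.2236, 0.2223]
tool_rot: [[0.43, 0.902, 0.034], [0.902, -0.431, 0.022], [0.035, 0.021, -0.999]]
ft_force: [-0.3, 0.8, -2.1]
grip_width: 0.0228
gripper_force: 44.8
```

Call:
{"name": "move_arm", "arguments": {
  "plan": [
    [0, 0, 0, 0, 0, 0, -1],
    [0, 0, 0, 0, 0, 0, -1]
  ]
}}

```text
time_s: 15.7
position: [0.5798, -0.2246, 0.2288]
tool_rot: [[0.429, 0.902, 0.045], [0.903, -0.43, 0.015], [0.032, 0.034, -0.999]]
ft_force: [-0.6, -1.5, -2.5]
grip_width: 0.023
gripper_force: 44.8
```

```bash
python3 - <<'E'
from ge import *
d=np.load("sp.npz")
for h in(.12,.05,0): print(row(d["p"]-d["R"][:,2]*h,d["R"]))
o=env.observe();print(o["qvel"].round(2),o["ft_force"])
E
```

```text
[-0.05, -0.2, 0.29, -0.33, 0.0, 0.07]
[-0.05, -0.2, 0.29, -0.35, 0.01, 7.07]
[-0.05, -0.2, 0.29, -0.37, 0.01, 12.07]
[-0.06 -0.3  -0.05  0.01 -0.51  0.01] [-0.56254144 -1.50342893 -2.48501777]
```

Call:
{"name": "move_arm", "arguments": {
  "plan": [
    [0, -0.2, 0.3, -0.3, 0, 2.5, -1],
    [0, -0.2, 0.3, -0.3, 0, 5.0, -1],
    [0, -0.2, 0.3, -0.3, 0, 7.5, -1],
    [0, -0.2, 0.3, -0.3, 0, 7.5, -1],
    [0, -0.2, 0.3, -0.3, 0, 7.5, -1]
  ]
}}

```text
time_s: 16.2
position: [0.5819, -0.2266, 0.1536]
tool_rot: [[0.434, 0.9, 0.043], [0.9, -0.435, 0.011], [0.029, 0.033, -0.999]]
ft_force: [0.7, 0.3, -0.6]
grip_width: 0.0231
gripper_force: 44.8
```

```bash
python3 - <<'E'
from ge import *
d=np.load("sp.npz")
s=env.get_image("side");t=env.get_image("top")
for h in(.05,.03,0): print(row(d["p"]-d["R"][:,2]*h,d["R"]))
o=env.observe();print(o["qvel"].round(2),o["ft_force"])
cv2.imwrite("pics/r1.png",np.hstack([cv2.resize(cv2.cvtColor(p["color"],4)[c[1]-20:c[1]+20,c[0]-16:c[0]+17],(400,484),interpolation=cv2.INTER_CUBIC) for p,c in((s,(333,280)),(t,(425,203)))]))
E
```

```text
[0.02, 0.02, -0.05, -0.0, -0.04, -0.4]
[0.02, 0.02, -0.05, -0.0, -0.04, 1.6]
[0.02, 0.02, -0.05, -0.0, -0.04, 4.6]
[-0.04 -0.01  0.49 -0.05 -0.42 -0.03] [-0.10677732  1.19398783 -1.64927945]
```

View pics/r1.png

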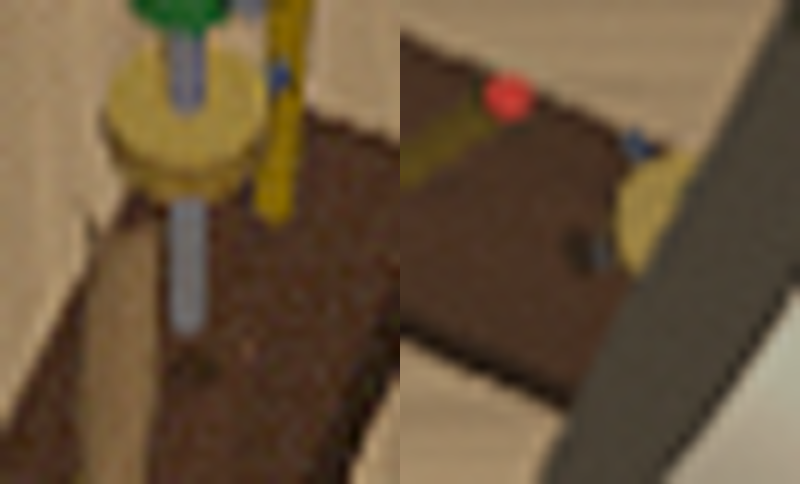

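The tip is about 11 mm above the stand's hole: tip at side crop (188,330) with the hole at (193,365), and top crop (603,255) with the hole at (578,250). It is in line, so I'll lower it.

Call:
{"name": "move_arm", "arguments": {
  "plan": [
    [0, 0, 0, 0, 0, 0.5, -1],
    [0, 0, 0, 0, 0, 1.0, -1],
    [0, 0, 0, 0, 0, 1.5, -1],
    [0, 0, 0, 0, 0, 2.0, -1],
    [0, 0, 0, 0, 0, 2.3, -1]
  ]
}}

```text
time_s: 16.8
position: [0.5826, -0.2264, 0.1285]
tool_rot: [[0.435, 0.9, 0.042], [0.9, -0.435, 0.012], [0.029, 0.032, -0.999]]
ft_force: [1.6, 1.0, 0.2]
grip_width: 0.0231
gripper_force: 45.2
```

```bash
python3 - <<'E'
from ge import *
d=np.load("sp.npz");o=env.observe()
print(row(d["p"],d["R"]),o["ft_force"],o["wrist_torque"])
E
```

```text
[-0.13, -0.01, -0.07, 0.0, 0.03, 2.03] [1.56079054 0.95683874 0.1729683 ] [-0.1058096  -0.56771679  0.01009465]
```

Call:
{"name": "move_arm", "arguments": {
  "plan": [
    [0, 0, 0, 0, 0, 0.5, -1],
    [0, 0, 0, 0, 0, 1.0, -1],
    [0, 0, 0, 0, 0, 1.4, -1],
    [0, 0, 0, 0, 0, 1.7, -1],
    [0, 0, 0, 0, 0, 1.9, -1]
  ]
}}

```text
time_s: 17.3
position: [0.5833, -0.2262, 0.1098]
tool_rot: [[0.435, 0.9, 0.042], [0.9, -0.435, 0.012], [0.029, 0.032, -0.999]]
ft_force: [3.1, -1.3, 2.2]
grip_width: 0.0227
gripper_force: 45.4
```

Call:
{"name": "move_arm", "arguments": {
  "plan": [
    [0, 0, 0, 0, 0, 0.05, -1],
    [0, 0, 0, 0, 0, 0.1, -1],
    [0, 0, 0, 0, 0, 0.1, -1]
  ]
}}

```text
time_s: 17.6
position: [0.5833, -0.2262, 0.109]
tool_rot: [[0.435, 0.9, 0.042], [0.9, -0.435, 0.012], [0.029, 0.032, -0.999]]
ft_force: [5.0, -1.3, 1.2]
grip_width: 0.0231
gripper_force: 45.5
```

```bash
python3 - <<'E'
from ge import *
d=np.load("sp.npz");o=env.observe()
print(row(d["p"],d["R"]),o["ft_force"],o["wrist_torque"])
E
```

```text
[-0.13, 0.0, -0.07, 0.01, 0.04, 0.09] [ 4.97642146 -1.26360856  1.1786778 ] [-0.22800095 -1.19281439 -0.05831689]
```

Call:
{"name": "move_arm", "arguments": {
  "plan": [
    [0, 0, 0, 0, 0, 0.05, -1],
    [0, 0, 0, 0, 0, 0.1, -1],
    [0, 0, 0, 0, 0, 0.15, -1],
    [0, 0, 0, 0, 0, 0.2, -1],
    [0, 0, 0, 0, 0, 0.2, -1]
  ]
}}

```text
time_s: 18.1
position: [0.5834, -0.2262, 0.1081]
tool_rot: [[0.434, 0.9, 0.042], [0.9, -0.435, 0.011], [0.029, 0.033, -0.999]]
ft_force: [2.6, 0.4, 10.2]
grip_width: 0.0229
gripper_force: 46.4
```

Call:
{"name": "move_arm", "arguments": {
  "plan": [
    [0, 0, 0, 0, 0, -0.08, -1],
    [0, 0, 0, 0, 0, -0.08, -0.3],
    [0, 0, 0, 0, 0, -0.08, 0.2],
    [0, 0, 0, 0, 0, -0.08, 0.3],
    [0, 0, 0, 0, 0, -0.08, 0.3]
  ]
}}

```text
time_s: 18.6
position: [0.5826, -0.2258, 0.1071]
tool_rot: [[0.435, 0.9, 0.039], [0.9, -0.435, 0.013], [0.029, 0.03, -0.999]]
ft_force: [1.3, -0.7, 0.7]
grip_width: 0.0557
gripper_force: 0.0
```

Call:
{"name": "move_arm", "arguments": {
  "plan": [
    [0, 0, 0, 0, 0, -2.0, 0.3],
    [0, 0, 0, 0, 0, -5.0, 0.3],
    [0, 0, 0, 0, 0, -9.0, 0.3],
    [0, 0, 0, 0, 0, -13.0, 0.3],
    [0, 0, 0, 0, 0, -17.0, 0.3]
  ]
}}

```text
time_s: 19.1
position: [0.5756, -0.2279, 0.2789]
tool_rot: [[0.435, 0.9, 0.04], [0.9, -0.435, 0.013], [0.029, 0.03, -0.999]]
ft_force: [0.4, 0.3, 0.4]
grip_width: 0.0557
gripper_force: 0.0
```

Call:
{"name": "move_arm", "arguments": {
  "plan": [
    [0, 0, 0, -15, 0, -5, 0.3],
    [0, 0, 0, -15, 0, -5, 0.3],
    [0, 0, 0, -15, 0, -5, 0.3],
    [0, 0, 0, -15, 0, -5, 0.3],
    [0, 0, 0, -15, 0, -5, 0.3]
  ]
}}

```text
time_s: 19.6
position: [0.5081, -0.365, 0.3228]
tool_rot: [[0.437, 0.899, 0.041], [0.899, -0.438, 0.013], [0.029, 0.031, -0.999]]
ft_force: [0.4, -0.1, -0.4]
grip_width: 0.0555
gripper_force: 0.0
```

```bash
python3 - <<'E'
from ge import *
s=env.get_image("side");t=env.get_image("top")
o=env.observe();print(o["position"],o["ft_force"],o["grip_width"],o["time_s"])
cr=lambda p,c:cv2.resize(cv2.cvtColor(p["color"],4)[c[1]-30:c[1]+30,c[0]-40:c[0]+40],(400,300),interpolation=cv2.INTER_CUBIC)
cv2.imwrite("pics/f1.png",np.vstack([np.hstack([cr(s,(333,275)),cr(t,(425,203))]),np.hstack([cv2.cvtColor(p["color"],4)[50:350,120:520] for p in(s,t)])]))
E
```

```text
[ 0.50920076 -0.36278274  0.32243654] [-0.14251094  0.80860387 -0.39429838] 0.055361050846753614 19.7
```

View pics/f1.png

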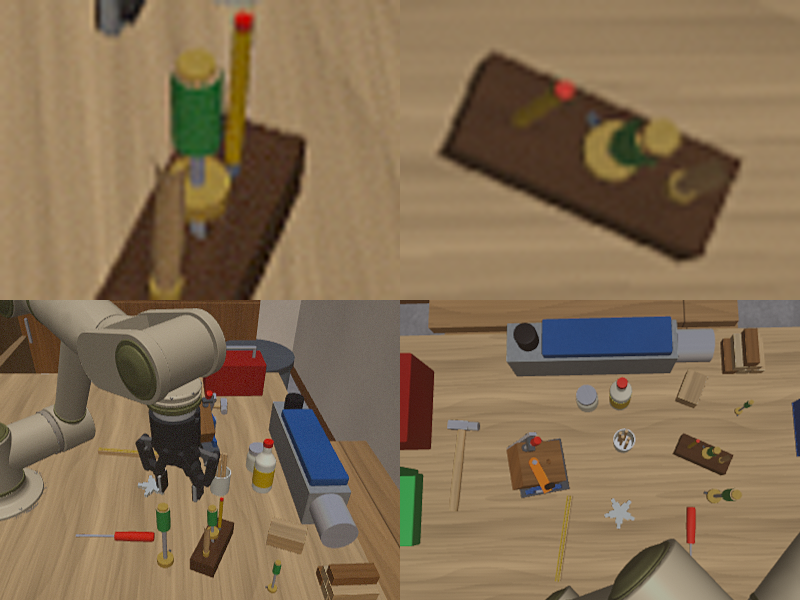

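The gauge stands upright in its stand with the stop raised (side crop (200,190)). The guard is open and the other things are where they were. Handing in.

```bash
python3 -c "
from rig import env
print(env.close_job())"
```

```text
the job is handed in; nothing more can be done
None
```

I swung the guard open to about 1.15 rad, bottomed the gauge in the bore at about 53 mm, held it at about 11 N for over a second, stood it back fully down in its stand with the stop untouched, and handed the job in at 19.7 s; no verdict was shown.

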